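# Empty the tipping casting shell into the parts tray

### The job

Slide the grey parts tray along the bench, without lifting it, until it butts squarely against the wooden base under the pouring side of the tipping rig; then swing the aluminium shell over by its crank so that all four loose pieces drop into the tray, and swing the shell back fully upright. Finally slide the tray with all the pieces in it to the middle of the dark rubber mat, let go, and leave everything else on the bench where it is.

Things in the scene. Friction and masses are not known exactly. Their poses are not given: they have to be found in the camera images.
- rig: Tipping rig, fixed: wooden base board 190 mm in x, from y = -25 to +140 mm, 20 mm thick; two wooden uprights (x = 63 to 81 mm either side, y within 17 mm, tops 135 mm high) and a rest block. Origin at bench level midway between the uprights. The tray butts against the board's -y edge; the shell pours towards the rig's -y. Position and yaw vary.
- shell (a joint): Tilt of the shell about the level axis along the rig's x through point pivot: 0 = upright on its stop, growing as it tips to the rig's -y, end stop at 2.2 rad. The pieces slide out by themselves near the end of the swing. Light friction (0.12 N m) and damping; by its weight it tends back to 0 or on to 2.2. About 5 N at the crank bar moves it.
- shell_mouth (a point): Centre of the rim of the open aluminium casting shell: a round pot 80 mm high, 80 mm diameter at the base, 108 mm at the rim, wall 4 mm. Upright, this point is 48 mm to the rig's +y of the pivot and 175 mm above the bench. z points out of the mouth along the pot's axis. Fully tipped, its lower lip is 40 mm to -y of the pivot, 80 mm above the bench.
- pivot (a point): Point on the shell's tilt axis midway between the uprights, 120 mm above the bench; its axes are the rig's.
- crank_bar (a point): Middle of the crank's free bar, which turns with the shell: dark, round, 12 mm thick, 50 mm long, parallel to the rig's x, 119 mm to the rig's -x of the pivot, outside the upright. At shell = q it is 90 sin(1.1 - q) mm to the rig's +y of the pivot and 90 cos(1.1 - q) mm above it. Straddle it loosely with the fingers from above, push it, or pinch it.
- tray: Loose grey open parts tray, 140 mm in x, 170 mm in y, walls 32 mm high and 4 mm thick, 0.3 kg empty. Origin at the centre of its underside. Slides on the bench. Butted against the rig, its +y wall touches the base board's edge, its yaw is the rig's and its origin is at x = 0, y = -110 mm in the rig's frame.
- tray_tab (a point): Grip point of the tray's upright tab: plate 8 mm thick in y, 50 mm wide in x, standing on the middle of the tray's -y wall, its top 70 mm above the bench; this point is on its middle plane (81 mm to -y of the tray's origin), 55 mm above the bench.
- mat: Dark rubber mat lying on the bench, 200 mm in x by 220 mm in y, under 1 mm thick and flush enough to slide over; origin at its centre. Position and yaw vary.
- nut: Loose steel hexagon nut, 23 mm across corners, 14 mm high; origin at the centre of one face. Starts in the shell.
- sleeve: Loose steel spacer sleeve, 18 mm diameter, 24 mm long; origin at the centre of one end. Starts in the shell.
- bearing: Loose small bearing, 22 mm diameter, 9 mm thick; origin at the centre of one face. Starts in the shell.
- bolt: Loose stub bolt, hexagon head 21 mm across corners and 9 mm high, shank 12 mm diameter by 18 mm; origin at the centre of the head's outer face. Starts in the shell.
- multimeter: Bystander: black multimeter, 75 x 150 x 35 mm, lying on its back; origin at the centre of its underside.
- screwdriver: Bystander: screwdriver lying on the bench.
- wrench: Bystander: wrench lying on the bench.
- mug: Bystander: white mug, 80 mm diameter, 95 mm high; origin under its centre.
- pulley: Bystander: steel pulley, 60 mm diameter, 36 mm high; origin under its centre.
- offcut: Bystander: wooden offcut 50 x 90 x 40 mm; origin under its centre.
- jar: Bystander: lidded jar, 60 mm diameter, 70 mm high; origin under its centre.

How it is judged:
On the way, in this order (a step that is already met when the one before it is completed fails the run):
1. the tray is slid up under the pouring side of the rig, its front wall within about 30 mm of the base board and square to it, the shell still upright (x of tray in the frame of rig between -0.04 and 0.04 m and y of tray in the frame of rig between -0.16 and -0.08 m and angle between the x axis of tray and the x axis of rig, either way round below 0.2 rad and value of joint shell below 0.15 rad), for 0.2 s.
2. the shell is tipped well over (past 1.7 rad) and all four pieces lie in the tray (value of joint shell above 1.7 rad and x of nut in the frame of tray between -0.07 and 0.07 m and y of nut in the frame of tray between -0.085 and 0.085 m and z of nut in the frame of tray between -0.005 and 0.045 m and x of sleeve in the frame of tray between -0.07 and 0.07 m and y of sleeve in the frame of tray between -0.085 and 0.085 m and z of sleeve in the frame of tray between -0.005 and 0.045 m and x of bearing in the frame of tray between -0.07 and 0.07 m and y of bearing in the frame of tray between -0.085 and 0.085 m and z of bearing in the frame of tray between -0.005 and 0.045 m and x of bolt in the frame of tray between -0.07 and 0.07 m and y of bolt in the frame of tray between -0.085 and 0.085 m and z of bolt in the frame of tray between -0.005 and 0.045 m), for 0.2 s.
3. the shell stands upright again (within 0.12 rad) with all pieces in the tray (value of joint shell below 0.12 rad and x of nut in the frame of tray between -0.07 and 0.07 m and y of nut in the frame of tray between -0.085 and 0.085 m and z of nut in the frame of tray between -0.005 and 0.045 m and x of sleeve in the frame of tray between -0.07 and 0.07 m and y of sleeve in the frame of tray between -0.085 and 0.085 m and z of sleeve in the frame of tray between -0.005 and 0.045 m and x of bearing in the frame of tray between -0.07 and 0.07 m and y of bearing in the frame of tray between -0.085 and 0.085 m and z of bearing in the frame of tray between -0.005 and 0.045 m and x of bolt in the frame of tray between -0.07 and 0.07 m and y of bolt in the frame of tray between -0.085 and 0.085 m and z of bolt in the frame of tray between -0.005 and 0.045 m), for 0.2 s.
At the end, for the whole second after the job is handed in: The tray stands at rest, flat on the bench, with its centre within 35 mm of the mat's centre; all four pieces are inside it; the shell is upright within 0.12 rad (all of step 3 and horizontal distance between tray and mat below 0.035 m and height (world z) of tray below 0.006 m and angle between tray's own z axis and vertical below 0.1 rad and linear speed of tray below 0.02 m/s); the robot touches nothing.
It fails at once if the tray is lifted more than 25 mm off the bench or tilted more than 0.3 rad (height (world z) of tray above 0.025 m or angle between tray's own z axis and vertical above 0.3 rad).
It fails at once if a bystander is moved more than 30 mm (distance of any of multimeter, screwdriver, wrench, mug, pulley, offcut, jar from where it was at the start of the episode above 0.03 m).
It also fails if it takes over 72 s, if anything falls off the work surface, if the arm or the gripper's body presses on something with over 40 N, if the wrist force passes 120 N, or if a joint passes its speed limit or range.

### The arm

A 6-joint arm with a two-finger parallel gripper is mounted at the origin on the work surface. World frame = base frame: x ahead of the robot, y to its left, z up, the work surface at z = 0. Lengths are in m, angles in rad, forces in N, time in s.
With the tool pointing down it reaches from about 0.35 to 0.975 m from the base axis. Payload 4.9 kg.
Tool frame: the origin (TCP) lies at the very end of the fingers, on their centre line; the grasp point (between the pads) lies 19 mm behind it; z points along the fingers, y is the line along which they close (so a half turn about z gives the same grasp; the last joint's range is limited). The gripper opens to 85 mm and grips with 20 to 120 N. Pads are 22 mm wide; open, the fingers measure 114 mm over their backs; the gripper's body (76 mm by 85 mm) begins 54 mm behind the grasp point. The pads swing forward as they close: fully open they stand 13 mm farther back than shut.
Start: joints at [-1.262, 0.053, 1.613, -0, 1.476, -0.119], TCP at [0.259, -0.569, 0.231] pointing down, gripper open.
Joint ranges: [-3.01, 3.01], [-1.01, 2.22], [0.06, 2.58], [-1.02, 4.17], [0.09, 2.62], [-3.14, 3.14]. Speed limits (rad/s): [2.57, 2.57, 3.14, 3.14, 3.14, 3.14].

### API

Orientations are given as a unit quaternion [w, x, y, z].
In Python, from plant import manip gives the robot as it stands.
- The arm moves only by the tool play_rows, never from a script. Its argument "series" is a list that holds one entry, the list of rows, each a list of 7 numbers: the shift along the world's x, y, z in m, then the turn, a rotation vector about the world's x, y, z in degrees, then the opening, from 0 (shut) to 1 (fully open). In form: [[[dx, dy, dz, rx, ry, rz, grip], ...]]. A call has 1 to 10 rows; each row shifts and turns the commanded pose from where the row before left it; what a row does not reach is not made up. A row lasts 1/10 s, in which the tool goes at most 50 mm and 8.59 degrees, less where a joint would pass 70% of its speed; a pose out of reach is approached as far as the arm can. A call with a gripper value outside its range is refused whole. The fingers move at their own pace and stop on an object; the grip force is fixed at half the most. Time passes only in rows, so rows that do not move let the fingers close. It gives the time, the measured TCP pose, the force, the opening and the grip force at its end, in the units of the state.
- manip.state(): the state, without advancing time (a new reading comes with each control period).
- manip.grab_frame(name): name is "scene" or "top"; returns a dict with "frame" (420x560x3 uint8, blue, green, red), "mtx" (3x3 intrinsics, pixels), "R" (3x3) and "t" (3): a world point X has camera coordinates R X + t. Camera axes: x right, y down, z forward; pixel columns grow to the right and rows downward; lengths in m; the calibration is good to about 2 mm. A picture is of the moment at which its call begins. There is no depth.
- manip.job_done(): hands the job in; it is judged then, once.
The state is a dict: "time": time; "joint_pos": joint angles; "joint_vel": joint speeds; "joint_efforts": joint torques, N m; "tool_pos": TCP position; "tool_rot": TCP orientation; "contact_force": force on the tool from outside, world axes, zero at the start; "ft_torque": the same for the moment, N m; "gripper_width": opening from 0.0 (shut) to 1.0 (fully open); "grasp_force": force on a finger pad.
Only numpy, scipy, OpenCV 4.12 (cv2) and the standard library are available. Lean on these libraries where they do the work, as an engineer would, in place of code of your own. Each camera call takes 0.05 s, during which the arm holds its last target. There are 200 camera calls.

## Working session

There is one attempt and no reset: what is moved stays moved. The work goes in short steps, Python scripts to look and compute and a tool call to move; the robot and the scene stay as the last step left them, time stands still between calls to the robot, and variables do not carry over. Pictures are saved under pics/ and viewed, at most 10 in all, crops included, and the job is handed in when it is done.

Besides the shell and the picture viewer there is one more tool, called after "Emit:" by a JSON object that holds its "op" and its "data". play_rows: Moves the arm, as the interface text tells. Its arguments: {"type":"object","properties":{"series":{"type":"array"}},"required":["series"]}

```bash
mkdir -p pics
python3 - <<'E'
from plant import manip
import cv2,numpy as np
for n in("top","scene"):
    f=manip.grab_frame(n); cv2.imwrite(f"pics/{n}0.png",f["frame"]); np.savez(f"{n}.npz",K=f["mtx"],R=f["R"],t=f["t"])
    print(n,f["mtx"].round(1).tolist(),f["R"].round(3).tolist(),f["t"].round(3).tolist())
s=manip.state();print(s["tool_pos"],s["tool_rot"],s["gripper_width"],s["time"])
E
```

```text
top [[471.4, 0.0, 288.6], [0.0, 471.4, 206.8], [0.0, 0.0, 1.0]] [[-0.03, -0.999, -0.013], [-0.987, 0.031, -0.158], [0.158, 0.009, -0.987]] [0.012, 0.597, 1.053]
scene [[489.8, 0.0, 277.2], [0.0, 489.8, 203.2], [0.0, 0.0, 1.0]] [[-0.337, 0.941, 0.008], [0.785, 0.286, -0.549], [-0.519, -0.179, -0.836]] [0.185, -0.365, 1.408]
[ 0.25913218 -0.56813244  0.23017961] [-9.27907200e-04  9.77205614e-01  2.12293002e-01 -9.11867641e-05] 0.9983686781427334 0.1
```

View pics/top0.png

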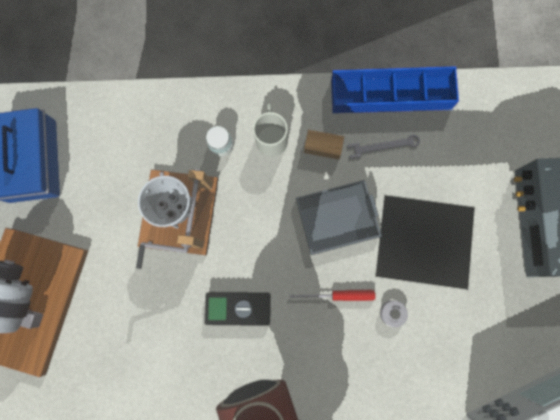

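View pics/scene0.png

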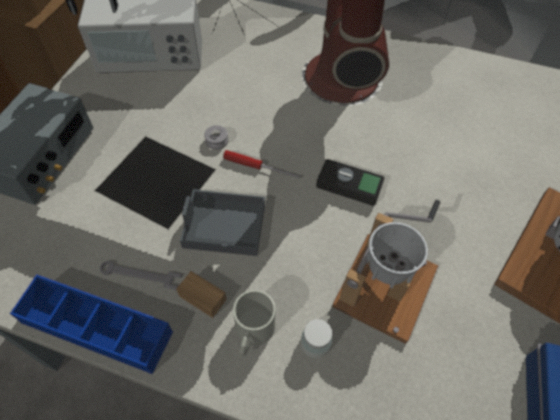

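The top view shows the rig at about (180,212), pouring towards image-right (world −y), with the crank bar near (140,257). The tray is at (338,222), the mat at (426,241), the multimeter at (238,309), the screwdriver at (335,296) and the offcut at (323,144). I'll zoom in for the corners.

Run:
```python
import cv2,numpy as np
a=cv2.imread("pics/top0.png");b=cv2.imread("pics/scene0.png")
def crop(i,x,y,w,h,s):
    c=cv2.resize(i[y:y+h,x:x+w],None,fx=s,fy=s,interpolation=cv2.INTER_CUBIC)
    for k in range(0,w,20):
        cv2.putText(c,str(x+k),(k*s,8),0,.3,(0,0,255)); c[:,k*s]=c[:,k*s]//2+np.uint8([0,0,100])
    for k in range(0,h,20):
        cv2.putText(c,str(y+k),(0,k*s+4),0,.3,(0,0,255)); c[k*s]=c[k*s]//2+np.uint8([0,0,100])
    return c
m=np.zeros((600,800,3),np.uint8)
def put(c,x,y): m[y:y+c.shape[0],x:x+c.shape[1]]=c[:600-y,:800-x]
put(crop(a,120,155,100,120,4),0,0); put(crop(a,290,170,100,100,4),400,0)
put(crop(b,175,180,100,80,3),400,400-40);put(crop(b,330,190,130,60,3),0,420)
cv2.imwrite("pics/m.png",m)
```

```text
(no output)
```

View pics/m.png

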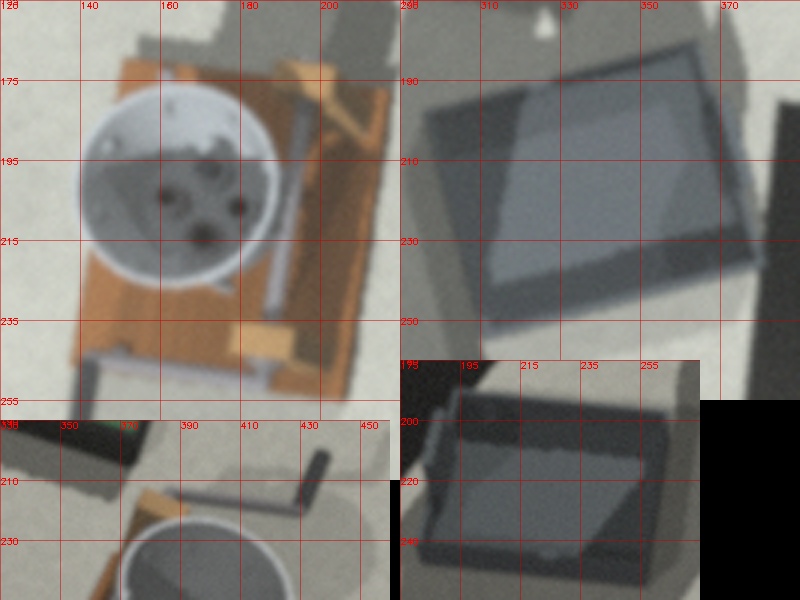

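The zoom gives these corners in the top view: board top (150.5,169.5), (216.5,176.5), (205.5,254.5), (138,246); tray rim (296.5,198), (363,181), (380,236), (312,253), with the tab on the right (mat) side. Next is the pose fit.

```bash
cat > h.py <<'E'
import numpy as np,cv2
from scipy.optimize import least_squares
C={n:np.load(f"{n}.npz") for n in("top","scene")}
def proj(n,X):
    c=C[n];p=(np.atleast_2d(X)@c["R"].T+c["t"])@c["K"].T;return p[:,:2]/p[:,2:]
def ray(n,uv,z):
    c=C[n];d=c["R"].T@np.linalg.inv(c["K"])@np.r_[uv,1];o=-c["R"].T@c["t"];return o+d*(z-o[2])/d[2]
def w(p,L):
    L=np.atleast_2d(L);c,s=np.cos(p[2]),np.sin(p[2]);return np.c_[p[0]+c*L[:,0]-s*L[:,1],p[1]+s*L[:,0]+c*L[:,1],L[:,2]]
def fit(L,uv,p0,n="top"):
    r=least_squares(lambda p:(proj(n,w(p,L))-uv).ravel(),p0);return r.x,abs(r.fun).max()
E
python3 - <<'E'
from h import *
B=[[.095,.14,.02],[.095,-.025,.02],[-.095,-.025,.02],[-.095,.14,.02]]
rig,e=fit(B,np.array([[150.5,169.5],[216.5,176.5],[205.5,254.5],[138,246]]),[.6,.2,0]);print("rig",rig,e)
T=[[.07,.085,.032],[.07,-.085,.032],[-.07,-.085,.032],[-.07,.085,.032]]
tr,e=fit(T,np.array([[296.5,198],[363,181],[380,236],[312,253]]),[.6,-.1,0]);print("tray",tr,e)
M=[[.1,.11,0],[.1,-.11,0],[-.1,-.11,0],[-.1,.11,0]]
mt,e=fit(M,np.array([[384,196],[474,206],[468,288],[377,278]]),[.6,-.3,0]);print("mat",mt,e)
np.savez("poses.npz",rig=rig,tray=tr,mat=mt)
for nm,p in(("rig",rig),("tray",tr)):
    print(nm,"scene",proj("scene",w(p,B if nm=="rig" else T)).round(0).tolist())
bar=[-.119,.09*np.sin(1.1),.12+.09*np.cos(1.1)]
print("bar",w(rig,bar),proj("top",w(rig,bar)),proj("scene",w(rig,bar)))
print("tab",w(tr,[0,-.081,.055]),proj("scene",w(tr,[0,-.081,.07])),proj("top",w(tr,[0,-.081,.07])))
print("butt",w(rig,[0,-.11,0]),"tab",w(rig,[0,-.191,.055]))
for n,u,z in(("mm",(238,309),.035),("sd",(355,296),.01),("sdtip",(290,298),.005),("off",(325,144),.04),("mug",(271,128),.095),("jar",(217,138),.07),("pul",(393,313),.036)):print(n,ray("top",u,z).round(3))
E
```

```text
rig [ 0.59098024  0.20353081 -0.14508357] 0.7507010839142936
tray [ 0.57211299 -0.12122195  0.22664803] 1.709589303979385
mat [ 0.51001965 -0.33165076 -0.14705055] 1.3398705744173753
rig scene [[407.0, 341.0], [331.0, 304.0], [366.0, 233.0], [437.0, 264.0]]
tray scene [[256.0, 249.0], [179.0, 241.0], [193.0, 189.0], [265.0, 196.0]]
bar [[0.48482665 0.30010123 0.16082365]] [[141.25932417 256.36709721]] [[431.74115334 210.10003015]]
tab [[ 0.59031471 -0.20015038  0.055     ]] [[185.63071852 204.78756415]] [[373.61157528 205.40230078]]
butt [[0.57507698 0.09468649 0.        ]] tab [[0.56336639 0.01453749 0.055     ]]
mm [0.366 0.117 0.035]
sd [ 0.387 -0.155  0.01 ]
sdtip [ 0.386 -0.003  0.005]
off [ 0.748 -0.098  0.04 ]
mug [0.774 0.028 0.095]
jar [0.762 0.157 0.07 ]
pul [ 0.347 -0.236  0.036]
```

The poses agree with the scene view: the bar is predicted at (432,210), and the tab at (186,205). Next I move over the tab.

Emit:
{"op": "play_rows", "data": {"series": [[[0.033,0.036,-0.006,0,0,-1.2,1],[0.033,0.036,-0.006,0,0,-1.2,1],[0.033,0.036,-0.006,0,0,-1.2,1],[0.033,0.036,-0.006,0,0,-1.2,1],[0.033,0.036,-0.006,0,0,-1.2,1],[0.033,0.036,-0.006,0,0,-1.2,1],[0.033,0.036,-0.006,0,0,-1.2,1],[0.033,0.036,-0.006,0,0,-1.2,1],[0.033,0.036,-0.006,0,0,-1.2,1],[0.033,0.036,-0.006,0,0,-1.2,1]]]}}

```text
time: 1.1
tool_pos: [0.5901, -0.2068, 0.1706]
tool_rot: [-0.0, 0.994, 0.109, -0.0]
contact_force: [-0.2, -0.2, 1.0]
gripper_width: 0.998
grasp_force: 0.0
```

```bash
cat > s.py <<'E'
from plant import manip
import numpy as np
s=manip.state();q=s["tool_rot"]
print("t",s["time"],"pos",s["tool_pos"].round(4),"tool y axis deg",np.degrees(2*np.arctan2(q[2],q[1]))-90,"tilt",q[0].round(4),q[3].round(4),"F",np.round(s["contact_force"],1),"w",round(s["gripper_width"],3),"g",s["grasp_force"])
E
python3 s.py
```

```text
t 1.1 pos [ 0.5901 -0.2068  0.1706] tool y axis deg -77.53218751345018 tilt -0.0001 -0.0003 F [-0.2 -0.2  1. ] w 0.998 g 0.0
```

Emit:
{"op": "play_rows", "data": {"series": [[[0,0.007,-0.04,0,0,0.5,1],[0,0,-0.04,0,0,0,1],[0,0,-0.03,0,0,0,1],[0,0,-0.02,0,0,0,1],[0,0,0,0,0,0,0],[0,0,0,0,0,0,0],[0,0,0,0,0,0,0],[0,0,0,0,0,0,0],[0,0,0,0,0,0,0],[0,0,0,0,0,0,0]]]}}

```text
time: 2.1
tool_pos: [0.5901, -0.2013, 0.043]
tool_rot: [-0.0, 0.994, 0.113, 0.001]
contact_force: [-1.5, 4.1, 6.1]
gripper_width: 0.079
grasp_force: 61.1
```

```bash
python3 s.py
```

```text
t 2.1 pos [ 0.5901 -0.2013  0.043 ] tool y axis deg -76.98825764942342 tilt -0.0002 0.0009 F [-1.5  4.1  6.1] w 0.079 g 61.07659935951233
```

Emit:
{"op": "play_rows", "data": {"series": [[[-0.001,0.01,0,0,0,-2,0],[-0.003,0.025,0,0,0,-3,0],[-0.003,0.025,0,0,0,-3,0],[-0.004,0.03,0,0,0,-3,0],[-0.004,0.03,0,0,0,-3,0],[-0.004,0.03,0,0,0,-3,0],[-0.003,0.025,0,0,0,-3,0],[-0.003,0.02,0,0,0,-1.3,0],[-0.001,0.01,0,0,0,0,0],[-0.001,0.005,0,0,0,0,0]]]}}

```text
time: 3.1
tool_pos: [0.5638, 0.0077, 0.0429]
tool_rot: [0.001, 0.997, -0.072, 0.002]
contact_force: [1.6, -6.6, 5.8]
gripper_width: 0.08
grasp_force: 61.2
```

```bash
python3 s.py;python3 - <<'E'
from h import *
from plant import manip
f=manip.grab_frame("top")["frame"];g=manip.grab_frame("scene")["frame"]
a=cv2.resize(f[130:280,120:320],None,fx=4,fy=4,interpolation=2)
cv2.imwrite("pics/b.png",a)
E
```

```text
t 3.1 pos [0.5638 0.0077 0.0429] tool y axis deg -98.21036011095045 tilt 0.0012 0.0018 F [ 1.6 -6.6  5.8] w 0.08 g 61.15915060043335
```

View pics/b.png

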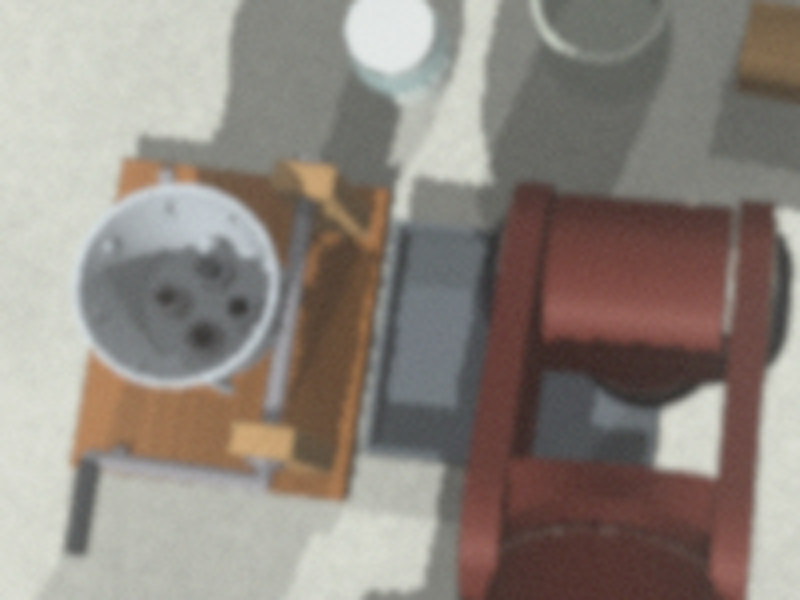

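The tray is square to the board with a gap of a few mm and centred to within a few mm. I close the gap, release and rise.

Emit:
{"op": "play_rows", "data": {"series": [[[0.0005,0.004,0,0,0,0,0],[0,0,0,0,0,0,0],[0,0,0,0,0,0,1],[0,0,0,0,0,0,1],[0,0,0,0,0,0,1],[0,0,0,0,0,0,1],[0,0,0.03,0,0,0,1],[0,0,0.045,0,0,0,1],[0,0,0.049,0,0,0,1],[0,0,0.049,0,0,0,1]]]}}

```text
time: 4.2
tool_pos: [0.5621, 0.0125, 0.2154]
tool_rot: [-0.0, 0.997, -0.072, -0.001]
contact_force: [1.5, 0.1, -0.0]
gripper_width: 1.004
grasp_force: 0.0
```

Emit:
{"op": "play_rows", "data": {"series": [[[-0.025,0.03,0.03,0,0,0,1],[-0.03,0.035,0.01,0,0,0,1],[-0.03,0.035,0,0,0,0,1],[0,0.045,0,0,0,0,1],[0,0.045,0,0,0,0,1],[0,0.045,0,0,0,0,1],[0,0.04,0,0,0,0,1],[0,0.013,0,0,0,0,1],[0,0,0,0,0,0,1]]]}}

```text
time: 5.1
tool_pos: [0.4773, 0.3015, 0.2537]
tool_rot: [0.0, 0.997, -0.071, -0.001]
contact_force: [0.7, -0.2, 0.6]
gripper_width: 1.003
grasp_force: 0.0
```

```bash
python3 s.py;python3 - <<'E'
from h import *
rig=np.load("poses.npz")["rig"]
for q in np.arange(0,2.3,.2):
    print(round(q,1),w(rig,[-.124,.09*np.sin(1.1-q),.12+.09*np.cos(1.1-q)-.022]).round(4))
from plant import manip
f=manip.grab_frame("top")["frame"]
a=cv2.resize(f[130:280,120:320],None,fx=4,fy=4,interpolation=2)
cv2.imwrite("pics/c.png",a)
E
```

```text
t 5.1 pos [0.4773 0.3015 0.2537] tool y axis deg -98.12640450646875 tilt 0.0003 -0.0005 F [ 0.7 -0.2  0.6] w 1.003 g 0.0
0.0 [[0.4799 0.3008 0.1388]]
0.2 [[0.4785 0.2912 0.1539]]
0.4 [[0.4767 0.2788 0.1668]]
0.6 [[0.4745 0.2642 0.177 ]]
0.8 [[0.4721 0.2478 0.184 ]]
1.0 [[0.4696 0.2303 0.1876]]
1.2 [[0.467  0.2126 0.1876]]
1.4 [[0.4644 0.1951 0.184 ]]
1.6 [[0.462  0.1788 0.177 ]]
1.8 [[0.4599 0.1641 0.1668]]
2.0 [[0.4581 0.1517 0.1539]]
2.2 [[0.4567 0.1421 0.1388]]
```

View pics/c.png

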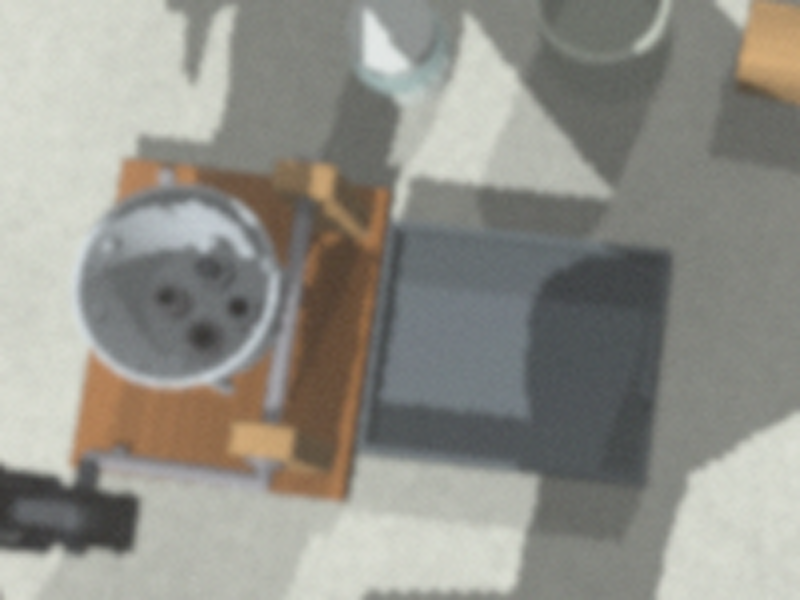

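The tray is butted squarely against the board. I straddle the crank bar.

Emit:
{"op": "play_rows", "data": {"series": [[[0.003,0,-0.04,0,0,0,1],[0,0,-0.04,0,0,0,1],[0,0,-0.03,0,0,0,1],[0,0,-0.005,0,0,0,1],[0,0,0,0,0,0,0.32],[0,0,0,0,0,0,0.32],[0,0,0,0,0,0,0.32],[0,0,0,0,0,0,0.32]]]}}

```text
time: 5.95
tool_pos: [0.4819, 0.3007, 0.1414]
tool_rot: [-0.001, 0.997, -0.072, 0.002]
contact_force: [-0.1, -0.2, -0.3]
gripper_width: 0.334
grasp_force: 0.0
```

Emit:
{"op": "play_rows", "data": {"series": [[[-0.001,-0.008,0.008,0,0,0,0.32],[-0.001,-0.007,0.011,0,0,0,0.32],[-0.001,-0.007,0.008,0,0,0,0.32],[-0.001,-0.007,0.006,0,0,0,0.32],[-0.001,-0.008,0.005,0,0,0,0.32],[-0.001,-0.008,0.005,0,0,0,0.32],[-0.001,-0.008,0.004,0,0,0,0.32],[-0.001,-0.009,0.002,0,0,0,0.32],[-0.001,-0.009,0.001,0,0,0,0.32],[-0.001,-0.008,0,0,0,0,0.32]]]}}

```text
time: 6.95
tool_pos: [0.4718, 0.2219, 0.1918]
tool_rot: [-0.002, 0.997, -0.072, 0.002]
contact_force: [1.5, 4.1, 3.1]
gripper_width: 0.321
grasp_force: 1.9
```

```bash
python3 s.py
```

```text
t 6.95 pos [0.4718 0.2219 0.1918] tool y axis deg -98.25972794947026 tilt -0.0016 0.002 F [1.5 4.1 3.1] w 0.321 g 1.888040006160736
```

Emit:
{"op": "play_rows", "data": {"series": [[[-0.001,-0.008,-0.001,0,0,0,0.32],[-0.001,-0.008,-0.001,0,0,0,0.32],[-0.002,-0.008,-0.003,0,0,0,0.32],[-0.001,-0.008,-0.003,0,0,0,0.32],[-0.002,-0.008,-0.004,0,0,0,0.32],[-0.001,-0.008,-0.006,0,0,0,0.32],[-0.001,-0.008,-0.008,0,0,0,0.32],[-0.001,-0.008,-0.008,0,0,0,0.32],[-0.001,-0.008,-0.009,0,0,0,0.32],[-0.001,-0.007,-0.01,0,0,0,0.32]]]}}

```text
time: 7.95
tool_pos: [0.4585, 0.1415, 0.1353]
tool_rot: [0.0, 0.997, -0.072, -0.0]
contact_force: [1.0, 1.3, 0.5]
gripper_width: 0.32
grasp_force: 0.5
```

Emit:
{"op": "play_rows", "data": {"series": [[[0,0,0,0,0,0,0.32],[0,0,0,0,0,0,0.32],[0,0,0,0,0,0,0.32],[0,0,0,0,0,0,0.32],[0,0,0,0,0,0,0.32]]]}}

```text
time: 8.45
tool_pos: [0.4591, 0.1426, 0.1367]
tool_rot: [-0.0, 0.997, -0.072, 0.0]
contact_force: [0.6, -0.2, -1.0]
gripper_width: 0.318
grasp_force: 0.0
```

```bash
python3 s.py;python3 - <<'E'
from h import *
from plant import manip
f=manip.grab_frame("top")["frame"];g=manip.grab_frame("scene")["frame"]
a=np.hstack([cv2.resize(f[150:270,130:290],(400,300),interpolation=2),cv2.resize(g[160:310,230:430],(400,300),interpolation=2)])
cv2.imwrite("pics/d.png",cv2.resize(a,None,fx=1,fy=1))
E
```

```text
t 8.45 pos [0.4591 0.1426 0.1367] tool y axis deg -98.26465568061498 tilt -0.0001 0.0004 F [ 0.6 -0.2 -1. ] w 0.318 g 0.0
```

View pics/d.png

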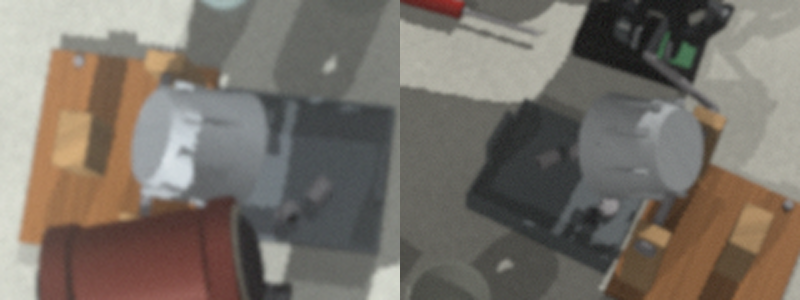

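Run:
```python
from h import *
from plant import manip
f=manip.grab_frame("top")["frame"];g=manip.grab_frame("scene")["frame"]
a=np.hstack([cv2.resize(f[180:260,225:295],(400,457),interpolation=2),cv2.resize(g[200:300,260:350],(400,457),interpolation=2)])
a=cv2.convertScaleAbs(a,alpha=2)
cv2.imwrite("pics/e.png",a)
```

```text
(no output)
```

View pics/e.png

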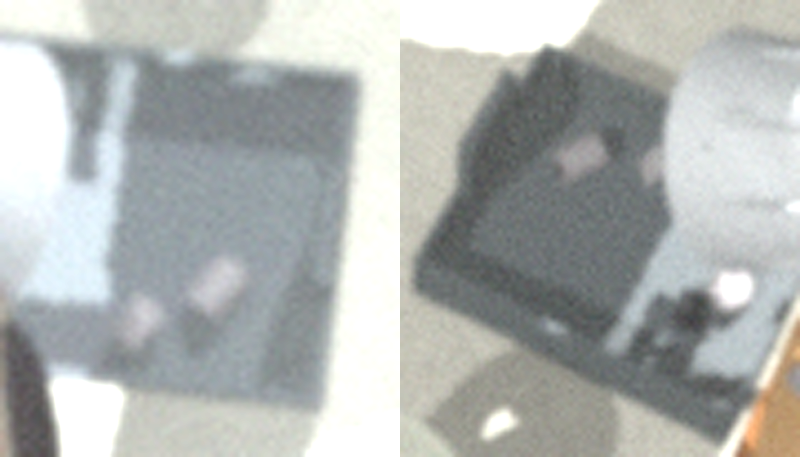

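Two pieces show in the open and one more is under the lip; the fourth may be hidden by the shell. I swing the shell back and check.

Emit:
{"op": "play_rows", "data": {"series": [[[0.001,0.007,0.01,0,0,0,0.32],[0.001,0.008,0.009,0,0,0,0.32],[0.001,0.008,0.008,0,0,0,0.32],[0.001,0.008,0.008,0,0,0,0.32],[0.001,0.008,0.006,0,0,0,0.32],[0.002,0.008,0.004,0,0,0,0.32],[0.001,0.008,0.003,0,0,0,0.32],[0.002,0.008,0.003,0,0,0,0.32],[0.001,0.008,0.001,0,0,0,0.32],[0.001,0.008,0.001,0,0,0,0.32]]]}}

```text
time: 9.65
tool_pos: [0.4709, 0.2222, 0.1896]
tool_rot: [-0.0, 0.997, -0.072, 0.0]
contact_force: [0.5, -2.5, 2.2]
gripper_width: 0.32
grasp_force: 1.0
```

Emit:
{"op": "play_rows", "data": {"series": [[[0.001,0.008,0,0,0,0,0.32],[0.001,0.009,-0.001,0,0,0,0.32],[0.001,0.009,-0.002,0,0,0,0.32],[0.001,0.008,-0.004,0,0,0,0.32],[0.001,0.008,-0.005,0,0,0,0.32],[0.001,0.008,-0.005,0,0,0,0.32],[0.001,0.007,-0.006,0,0,0,0.32],[0.001,0.007,-0.008,0,0,0,0.32],[0.001,0.007,-0.009,0,0,0,0.32],[0.001,0.007,-0.008,0,0,0,0.32]]]}}

```text
time: 10.65
tool_pos: [0.4806, 0.2998, 0.1401]
tool_rot: [0.0, 0.997, -0.072, -0.0]
contact_force: [-0.4, -0.7, 0.1]
gripper_width: 0.32
grasp_force: 0.2
```

```bash
python3 s.py
python3 - <<'E'
from h import *
from plant import manip
f=manip.grab_frame("top")["frame"];g=manip.grab_frame("scene")["frame"]
a=np.hstack([cv2.resize(f[160:270,130:295],(400,267),interpolation=2),cv2.resize(g[190:310,260:440],(400,267),interpolation=2)])
b=np.hstack([cv2.resize(f[180:260,210:290],(330,330),interpolation=2),cv2.resize(g[200:300,260:360],(470,330),interpolation=2)])
cv2.imwrite("pics/f.png",np.vstack([a,cv2.convertScaleAbs(b,alpha=1.7)]))
E
```

```text
t 10.65 pos [0.4806 0.2998 0.1401] tool y axis deg -98.29441153814682 tilt 0.0002 -0.0003 F [-0.4 -0.7  0.1] w 0.32 g 0.2174578607082367
```

View pics/f.png

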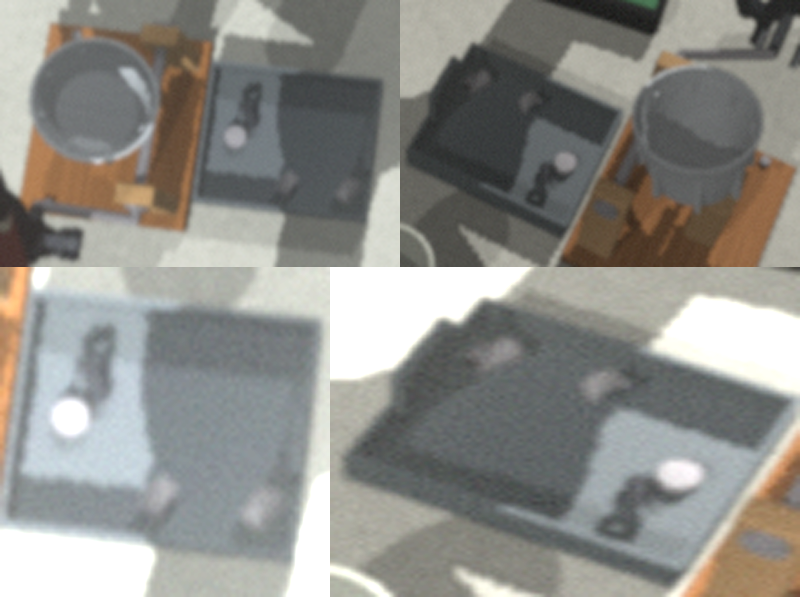

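The shell is upright and looks empty. I count two rollers, a disc and a dark piece, and compare with the first image to be sure.

Run:
```python
from h import *
from plant import manip
f=manip.grab_frame("top")["frame"];g=manip.grab_frame("scene")["frame"];g0=cv2.imread("pics/scene0.png")
R=lambda i:cv2.resize(i,(400,290),interpolation=2)
a=np.hstack([R(g0[220:320,330:440]),R(g[220:320,330:440])])
b=np.hstack([R(f[180:225,210:260]),R(g[240:295,305:355])])
cv2.imwrite("pics/g.png",cv2.convertScaleAbs(np.vstack([a,b]),alpha=1.5))
```

```text
(no output)
```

View pics/g.png

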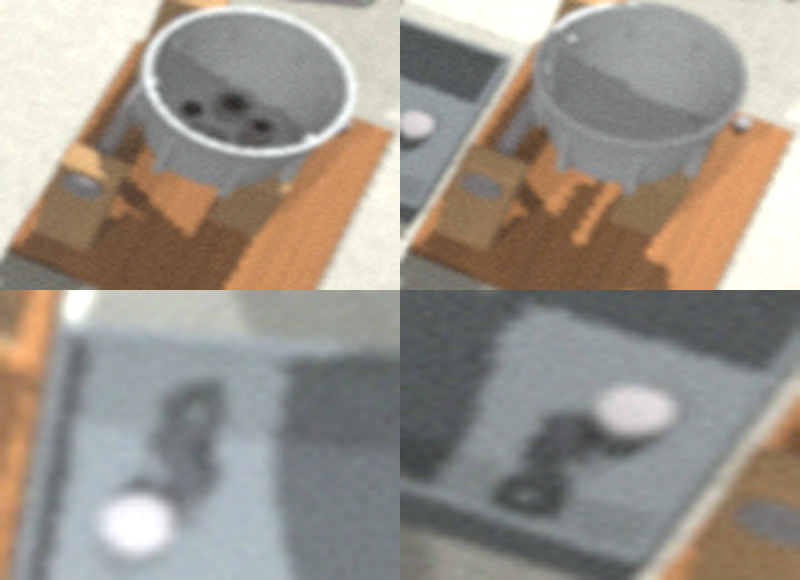

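All four pieces are in the tray and the shell is empty. I leave the bar and go back to the tab.

Emit:
{"op": "play_rows", "data": {"series": [[[0,0,0.02,0,0,0,0.32],[0,0,0.045,0,0,0,0.32],[0,0,0.048,0,0,0,0.6],[0,-0.02,0,0,0,0,1],[0,-0.045,0,0,0,0,1],[0,-0.048,0,0,0,0,1],[0,-0.048,0,0,0,0,1],[0.025,-0.042,0,0,0,0,1],[0.03,-0.04,0,0,0,0,1],[0.027,-0.04,0,0,0,0,1]]]}}

```text
time: 11.85
tool_pos: [0.5637, 0.0141, 0.2555]
tool_rot: [-0.0, 0.997, -0.073, 0.001]
contact_force: [1.2, 0.5, 1.0]
gripper_width: 0.999
grasp_force: 0.0
```

```bash
python3 s.py
```

```text
t 11.85 pos [0.5637 0.0141 0.2555] tool y axis deg -98.33729653122175 tilt -0.0 0.0012 F [1.2 0.5 1. ] w 0.999 g 0.0
```

Emit:
{"op": "play_rows", "data": {"series": [[[0,0,-0.048,0,0,0,1],[0,0,-0.048,0,0,0,1],[0,0,-0.048,0,0,0,1],[0,0,-0.045,0,0,0,1],[0,0,-0.022,0,0,0,1],[0,0,0,0,0,0,0],[0,0,0,0,0,0,0],[0,0,0,0,0,0,0],[0,0,0,0,0,0,0],[0,0,0,0,0,0,0]]]}}

```text
time: 12.85
tool_pos: [0.5643, 0.0153, 0.0456]
tool_rot: [0.001, 0.997, -0.072, 0.002]
contact_force: [-1.6, -5.6, 2.6]
gripper_width: 0.144
grasp_force: 2.0
```

```bash
python3 s.py
```

```text
t 12.85 pos [0.5643 0.0153 0.0456] tool y axis deg -98.2496432812992 tilt 0.0013 0.0018 F [-1.6 -5.6  2.6] w 0.144 g 2.035164535045624
```

Emit:
{"op": "play_rows", "data": {"series": [[[0,0,0,0,0,0,0],[0,0,0,0,0,0,0],[-0.001,-0.008,0,0,0,0,0],[-0.003,-0.016,0,0,0,0,0],[-0.004,-0.024,0,0,0,0,0],[-0.005,-0.03,0,0,0,0,0],[-0.005,-0.03,0,0,0,0,0],[-0.005,-0.03,0,0,0,0,0],[-0.005,-0.03,0,0,0,0,0],[-0.005,-0.03,0,0,0,0,0]]]}}

```text
time: 13.85
tool_pos: [0.5317, -0.181, 0.0457]
tool_rot: [-0.002, 0.997, -0.072, 0.002]
contact_force: [1.3, 8.2, 6.5]
gripper_width: 0.077
grasp_force: 60.7
```

Emit:
{"op": "play_rows", "data": {"series": [[[-0.004,-0.03,0,0,0,0,0],[-0.004,-0.03,0,0,0,0,0],[-0.004,-0.03,0,0,0,0,0],[-0.004,-0.03,0,0,0,0,0],[-0.004,-0.028,0,0,0,0,0],[-0.004,-0.026,0,0,0,0,0],[-0.003,-0.02,0,0,0,0,0],[-0.003,-0.018,0,0,0,0,0],[-0.002,-0.012,0,0,0,0,0],[-0.001,-0.006,0,0,0,0,0]]]}}

```text
time: 14.85
tool_pos: [0.4987, -0.4106, 0.0457]
tool_rot: [-0.002, 0.997, -0.073, 0.002]
contact_force: [1.1, 12.6, 12.4]
gripper_width: 0.08
grasp_force: 61.3
```

```bash
python3 s.py
```

```text
t 14.85 pos [ 0.4987 -0.4106  0.0457] tool y axis deg -98.3498472073171 tilt -0.0022 0.0017 F [ 1.1 12.6 12.4] w 0.08 g 61.33707046508789
```

On target. I release and retreat upward.

Emit:
{"op": "play_rows", "data": {"series": [[[0,0,0,0,0,0,0],[0,0,0,0,0,0,1],[0,0,0,0,0,0,1],[0,0,0,0,0,0,1],[0,0,0,0,0,0,1],[0,0,0.03,0,0,0,1],[0,0,0.045,0,0,0,1],[0,0,0.048,0,0,0,1],[-0.02,-0.03,0.03,0,0,0,1],[-0.03,-0.035,0.01,0,0,0,1]]]}}

```text
time: 15.85
tool_pos: [0.4489, -0.4782, 0.2123]
tool_rot: [0.003, 0.998, -0.07, 0.003]
contact_force: [0.6, -0.0, 0.9]
gripper_width: 1.005
grasp_force: 0.0
```

Emit:
{"op": "play_rows", "data": {"series": [[[-0.03,-0.035,0,0,0,0,1],[-0.03,-0.035,0,0,0,0,1],[-0.03,-0.03,0,0,0,0,1],[-0.03,-0.03,0,0,0,0,1],[0,0,0,0,0,0,1],[0,0,0,0,0,0,1]]]}}

```text
time: 16.45
tool_pos: [0.3259, -0.6071, 0.2058]
tool_rot: [-0.0, 0.997, -0.073, 0.0]
contact_force: [0.2, 0.7, 0.6]
gripper_width: 1.002
grasp_force: 0.0
```

```bash
python3 s.py
python3 - <<'E'
from plant import manip
import cv2,numpy as np
f=manip.grab_frame("top")["frame"]
c=cv2.convertScaleAbs(cv2.resize(f[180:300,360:490],(390,360),interpolation=2),alpha=1.5)
cv2.imwrite("pics/z.png",np.hstack([cv2.resize(f[140:330,130:410],(400,360)),c]))
E
```

```text
t 16.45 pos [ 0.3259 -0.6071  0.2058] tool y axis deg -98.40417526942409 tilt -0.0005 0.0 F [0.2 0.7 0.6] w 1.002 g 0.0
```

View pics/z.png

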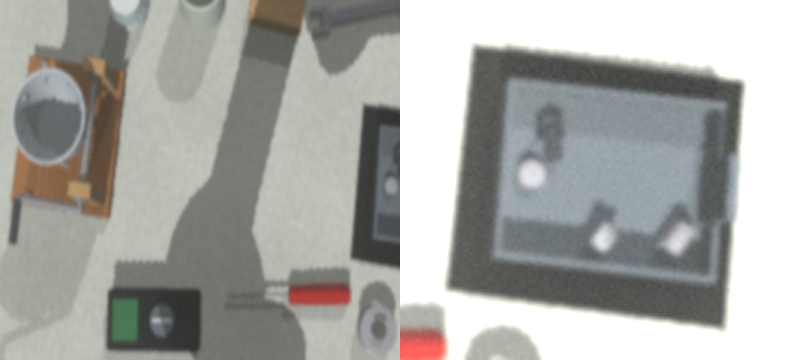

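The tray is centred on the mat with the disc, the dark piece and two rollers inside. The shell is upright and empty, and the bystanders have not moved.

```bash
python3 -c "
from plant import manip
print(manip.job_done())"
```

```text
the job is handed in; nothing more can be done
None
```

I handed the job in at about 16.5 s of the 72 s allowed: the tray is centred on the mat with all four pieces in it, the shell is upright and empty, and the gripper is clear; no pass/fail verdict came back.

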